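# Snap an alarm sounder together

### The arm

A 6-joint arm with a two-finger parallel gripper is mounted at the origin on the work surface. World frame = base frame: x ahead of the robot, y to its left, z up, the work surface at z = 0. Lengths are in m, angles in rad, forces in N, time in s.
With the tool pointing down it reaches from about 0.25 to 0.8 m from the base axis. Payload 3.9 kg.
Tool frame: the origin (TCP) lies midway between the tips of the shut fingers; the grasp point (between the pads) lies 19 mm behind it; z points along the fingers, y is the line along which they close (so a half turn about z gives the same grasp; the last joint's range is limited). The gripper opens to 85 mm and grips with 20 to 120 N. Pads are 22 mm wide; open, the fingers measure 114 mm over their backs; the gripper's body (76 mm by 85 mm) begins 54 mm behind the grasp point. The pads swing forward as they close: fully open they stand 13 mm farther back than shut.
Start: joints at [1.29, 0.26, -0.138, 1.173, 0, 1.571], TCP at [0.145, 0.504, 0.231] pointing down, gripper open.
Joint ranges: [-2.78, 2.78], [-0.83, 1.72], [-1.28, 1.37], [-1.9, 2.12], [-1.57, 1.48], [-3.14, 3.14]. Speed limits (rad/s): [2.57, 2.57, 3.14, 3.14, 3.14, 3.14].

### API

Orientations are given as a unit quaternion [x, y, z, w].
In Python, from station import monitor, vision, workorder gives the robot as it stands. The module is installed in compiled form; this text tells all that it offers.
- The arm moves only by the tool carry_out, never from a script. Its argument "moves" is text: rows parted by semicolons, each of 7 numbers parted by spaces: the closure in counts, from 0 (fully open) to 255 (shut), then the shift along the tool's x, y, z in cm, then the turn, a rotation vector about the tool's x, y, z in rad. A call has 1 to 5 rows; each row shifts and turns the commanded pose from where the row before left it, along the tool's axes as they then stand; what a row does not reach is not made up. A row lasts 1/8 s, in which the tool goes at most 62.5 mm and 10.7 degrees, less where a joint would pass 70% of its speed; a pose out of reach is approached as far as the arm can. A call with a gripper value outside its range is refused whole. The fingers move at their own pace and stop on an object; the grip force is fixed at half the most. Time passes only in rows, so rows that do not move let the fingers close. It gives the time, the measured TCP pose, the force, the opening and the grip force at its end, in the units of the state.
- monitor.read_state(): the state, without advancing time (a new reading comes with each control period).
- vision.capture(name): name is "scene" or "top"; returns the picture (420x560x3 uint8, red, green, blue); there is no depth.
- vision.camera_model(name): a dict with "camera_matrix" (3x3 intrinsics, pixels), "rvec" (rotation vector, rad) and "tvec" (3), from world to camera coordinates, as OpenCV has them. Camera axes: x right, y down, z forward; pixel columns grow to the right and rows downward; lengths in m; the calibration is good to about 2 mm. A picture is of the moment at which its call begins. camera_model takes no time and is no camera call.
- workorder.sign_off(): hands the job in; it is judged then, once.
Trained networks look in the newest picture that a camera, given by its name, has taken for a name from the list of things; names that differ only in an ending like _2 or _b are one class to them, and where a whole thing is asked for, a point or a joint stands for the part that bears it (a point fixed in the world has none). Each returns a list of dicts, best first, with "conf" (0 to 1); they miss things now and then, are a little off and sometimes report something else, mostly with a low value. They report only what shows in the picture. A call takes as long as a camera call. They do not tell look-alikes from the thing itself.
- vision.regions_of(camera, name): "pixels" (420x560 bool, what is visible of it) and "pixel" ([column, row] in pixels, amid what is visible of it).
The state is a dict: "time": time; "joint_positions": joint angles; "joint_vel": joint speeds; "effort": joint torques, N m; "tool_pos": TCP position; "tool_rot": TCP orientation; "force": force on the tool from outside, world axes, zero at the start; "torque": the same for the moment, N m; "grip_width": finger opening in m; "grip_force": force on a finger pad.
Only numpy, scipy, OpenCV 4.12 (cv2) and the standard library are available. Lean on these libraries where they do the work, as an engineer would, in place of code of your own. Each camera call takes 0.05 s, during which the arm holds its last target. There are 200 camera calls.

### The job

Build up the alarm sounder whose base is held in the assembly jig: first press the loose driver block (the one with studs on top) fully home onto the base's studs, then press the loose domed cover fully home onto the driver block's studs. The cable glands of all three parts must end up on the same end; leave the other things on the bench where they are.

Things in the scene. Friction and masses are not known exactly. Their poses are not given: they have to be found in the camera images.
- base_top (a point): Centre of the top face of the black base, which is fixed in the jig. Face 84 x 52 mm, 36 mm above the bench. z up, x along the length towards its gland end. Three round studs stand up from it: a pair at x = -28, y = +/-11 mm, a single one at x = +28, y = 0 mm. Base sides are flush with a seated block.
- base_gland (a point): Middle of the base's cable gland, a stub sticking 14 mm out of the middle of the base's single-stud end; 49 mm along +x and 10 mm below base_top.
- jig: Fixed aluminium jig plate, 150 x 110 x 12 mm, carrying the base at its centre, axes as base_top; origin under its centre on the bench. Steel stops beside the base reach 20 mm above the bench. Studs on the base and on the driver block: 16 mm across, 13 mm high, the top 5 mm tapered to 9 mm across, with small sprung steel hooks in their outer sides.
- driver_mid (a point): Centre of the loose black driver block: body 84 (x) x 52 (y) x 30 mm, three studs on top as on the base, hollow underside. 15 mm above its underside, so 15 mm above the bench as it lies studs up. z up, x towards its gland and single-stud end. Grip the flat long sides, 52 mm apart. About 230 g. Fully home, this point is 15 mm above base_top.
- driver_gland (a point): Middle of the driver block's cable gland, 47 mm along +x from driver_mid; the stub sticks out 10 mm. The underside takes the studs below only one way round, gland over gland, with 1 mm play a side. The sprung hooks resist from about 8 mm above home; a straight central push of 8 to 12 N (more if off centre) clicks it past them, flat on the face below. Its own weight leaves it about 7 to 8 mm proud.
- cover_mid (a point): Centre of the body of the loose red cover: 84 (x) x 52 (y) x 30 mm, hollow underside, and on top a round dome 46 mm across, 11 mm high. 15 mm above its underside, so 15 mm above the bench as it lies dome up. z up, x towards its gland end. Grip the flat long sides, 52 mm apart. About 110 g. Fully home, this point is 30 mm above driver_mid, 45 mm above base_top.
- cover_gland (a point): Middle of the cover's cable gland, 47 mm along +x from cover_mid; the stub sticks out 10 mm. The cover fits and clicks onto the driver block's studs just as the driver block does onto the base's.
- blank_lid: flat blank lid, loose, 84 x 52 x 13 mm, no sockets and no gland; not used
- empty_shell: empty open-topped rectangular housing, 100 x 70 x 35 mm; not used
- screwdriver: screwdriver lying on the bench; not used
- spanner: open-ended spanner lying on the bench; not used
- tape_roll: roll of tape lying flat, 90 mm across, 25 mm high; not used
- spray_can: upright can, 52 mm across, 150 mm high; not used
- screw_pot: small open pot, 64 mm across, 45 mm high; not used
Not all that is in view belongs to the job. What is shaped like the jig but blue or green is not meant.

How it is judged:
On the way, in this order (a step that is already met when the one before it is completed fails the run):
1. the driver block is pressed fully home on the base by the gripper, gland to the base's gland end, before the cover goes on it (z of driver_mid in the frame of base_top between 0.011 and 0.017 m and x of driver_mid in the frame of base_top between -0.004 and 0.004 m and y of driver_mid in the frame of base_top between -0.004 and 0.004 m and angle between driver_mid's own z axis and vertical below 0.05 rad and x of driver_gland in the frame of base_top above 0.03 m and distance between cover_mid and driver_mid above 0.06 m and contact force between the fingers and driver above 0.5 N), for 0.05 s.
2. the cover is pressed fully home on the driver block by the gripper (z of cover_mid in the frame of base_top between 0.041 and 0.047 m and x of cover_mid in the frame of base_top between -0.004 and 0.004 m and y of cover_mid in the frame of base_top between -0.004 and 0.004 m and angle between cover_mid's own z axis and vertical below 0.05 rad and x of cover_gland in the frame of base_top above 0.03 m and contact force between the fingers and cover above 0.5 N), for 0.05 s.
At the end, for the whole second after the job is handed in: The driver block sits fully home on the base (its centre within 4 mm of straight above the base's and no more than 2 mm above its seated height, tilt under 0.05 rad), the cover sits fully home on the driver block (the same tolerances, measured from the base), the glands of all three on the same end (z of driver_mid in the frame of base_top between 0.011 and 0.017 m and x of driver_mid in the frame of base_top between -0.004 and 0.004 m and y of driver_mid in the frame of base_top between -0.004 and 0.004 m and angle between each of driver_mid, cover_mid's own z axis and vertical below 0.05 rad and x of each of driver_gland, cover_gland in the frame of base_top above 0.03 m and z of cover_mid in the frame of base_top between 0.041 and 0.047 m and x of cover_mid in the frame of base_top between -0.004 and 0.004 m and y of cover_mid in the frame of base_top between -0.004 and 0.004 m); the robot touches nothing.
It fails at once if a bystander is moved by more than 30 mm (distance of any of blank_lid, empty_shell, screwdriver, spanner, tape_roll, spray_can, screw_pot from where it was at the start of the episode above 0.03 m).
It also fails if it takes over 54 s, if anything falls off the work surface, if the arm or the gripper's body presses on something with over 40 N, if the wrist force passes 120 N, or if a joint passes its speed limit or range.

## Working session

There is one attempt and no reset: what is moved stays moved. The work goes in short steps, Python scripts to look and compute and a tool call to move; the robot and the scene stay as the last step left them, time stands still between calls to the robot, and variables do not carry over. Pictures are saved under pics/ and viewed, at most 10 in all, crops included, and the job is handed in when it is done.

Besides the shell and the picture viewer there is one more tool, called after "Request:" as a command line: name --argument value ..., lists and objects as JSON in quotes. carry_out: Moves the arm, as the interface text tells. Its arguments: {"type":"object","properties":{"moves":{"type":"string"}},"required":["moves"]}

```bash
mkdir -p pics; cat > h.py <<'E'
import numpy as np,cv2
from station import monitor,vision,workorder
def cam(n):
    m=vision.camera_model(n);K=np.array(m["camera_matrix"],float);R=cv2.Rodrigues(np.array(m["rvec"],float))[0];t=np.array(m["tvec"],float).ravel();return K,R,t
def unproj(n,px,z):
    K,R,t=cam(n);d=R.T@np.linalg.inv(K)@np.array([px[0],px[1],1.]);c=-R.T@t
    return c+d*(z-c[2])/d[2]
def proj(n,P):
    K,R,t=cam(n);q=(np.atleast_2d(P)@R.T+t)@K.T;return q[:,:2]/q[:,2:]
def save(im,f,s=1):
    cv2.imwrite(f,cv2.cvtColor(cv2.resize(im,None,fx=s,fy=s,interpolation=cv2.INTER_CUBIC),cv2.COLOR_RGB2BGR))
E
python3 - <<'E'
from h import *
a=vision.capture("scene");b=vision.capture("top")
save(a,"pics/s0.png",1.4);save(b,"pics/t0.png",1.4)
for c in("scene","top"):
    K,R,t=cam(c);print(c,-R.T@t,R[2],K[0,0])
    for n in("jig","base_top","driver_mid","cover_mid","blank_lid"):
        print(c,n,[(round(r["conf"],2),np.round(r["pixel"]).tolist(),int(r["pixels"].sum()),np.round(unproj(c,r["pixel"],.03),3).tolist()) for r in vision.regions_of(c,n)])
s=monitor.read_state();print(s["time"],s["tool_pos"],s["tool_rot"])
E
```

```text
scene [ 1.06247312 -0.95581286  1.29842527] [-0.33633944  0.57913581 -0.74261531] 540.0127427501244
scene jig [(0.98, [146.0, 300.0], 2019, [0.348, -0.465, 0.03]), (0.7, [295.0, 230.0], 1465, [0.572, -0.04, 0.03]), (0.56, [242.0, 198.0], 1235, [0.363, -0.013, 0.03])]
scene base_top [(0.89, [244.0, 197.0], 1261, [0.365, -0.01, 0.03]), (0.64, [146.0, 300.0], 1903, [0.349, -0.466, 0.03]), (0.56, [292.0, 230.0], 1411, [0.567, -0.047, 0.03])]
scene driver_mid [(0.86, [326.0, 164.0], 396, [0.519, 0.262, 0.03])]
scene cover_mid [(0.96, [226.0, 265.0], 616, [0.47, -0.256, 0.03])]
scene blank_lid [(0.75, [383.0, 193.0], 347, [0.739, 0.238, 0.03]), (0.43, [223.0, 264.0], 598, [0.459, -0.258, 0.03]), (0.27, [182.0, 251.0], 427, [0.331, -0.282, 0.03])]
top [ 0.35329193 -0.00376068  1.52213371] [ 0.12098372  0.0084858  -0.99261822] 534.2256907617382
top jig [(0.93, [284.0, 264.0], 2098, [0.357, 0.009, 0.03]), (0.92, [297.0, 194.0], 2061, [0.551, -0.029, 0.03])]
top base_top [(0.78, [299.0, 190.0], 1997, [0.563, -0.034, 0.03]), (0.66, [286.0, 266.0], 2084, [0.351, 0.003, 0.03]), (0.59, [446.0, 270.0], 2130, [0.338, -0.438, 0.03])]
top driver_mid [(0.68, [195.0, 206.0], 597, [0.518, 0.258, 0.03])]
top cover_mid [(0.77, [377.0, 227.0], 594, [0.458, -0.252, 0.03])]
top blank_lid [(0.68, [201.0, 137.0], 521, [0.717, 0.246, 0.03])]
0.6 [0.14549838 0.50441795 0.23130468] [ 1.39957163e-01  9.90157559e-01 -8.33495078e-07  3.60740187e-06]
```

View pics/s0.png

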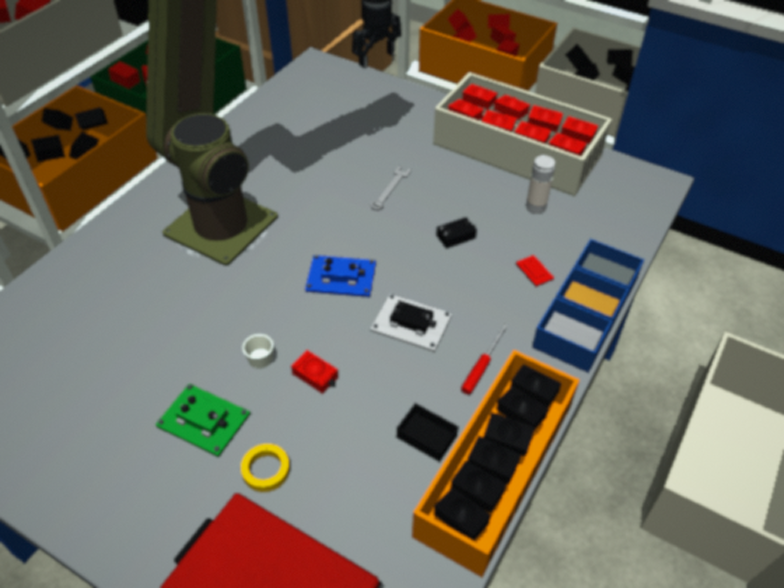

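View pics/t0.png

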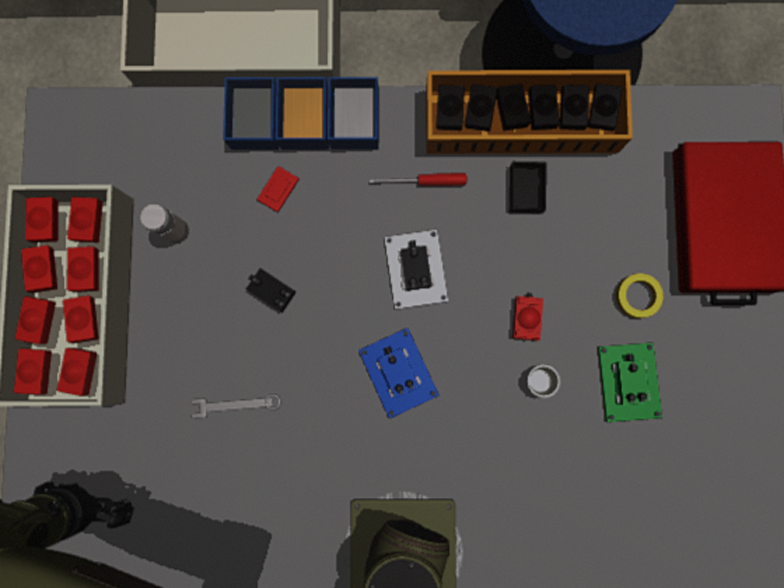

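Candidates (top-view original pixels):
- **Jig:** grey (297,192) is the one. Blue (284,265) and green (450,272) are decoys.
- **Driver:** loose black block (193,207). The empty shell is at (376,134) and there are binned black parts at (320–433,75).
- **Cover:** loose domed red part (377,227). The flat blank lid is at (199,135) and there are binned red covers at (25–60,155–265).

I'll check the choice in one close crop.

```bash
python3 - <<'E'
from h import *
b=vision.capture("top");a=vision.capture("scene")
f=lambda im,c,r,w=34:cv2.resize(im[r-w:r+w,c-w:c+w],(260,260),interpolation=cv2.INTER_CUBIC).clip(0,255)
g=lambda x:np.clip(x.astype(float)*1.6,0,255).astype(np.uint8)
out=np.vstack([np.hstack([g(f(b,193,207)),g(f(b,297,191)),g(f(b,377,227))]),np.hstack([g(f(a,326,165)),g(f(a,293,230)),g(f(a,226,265))])])
save(out,"pics/c0.png")
E
```

```text
(no output)
```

View pics/c0.png

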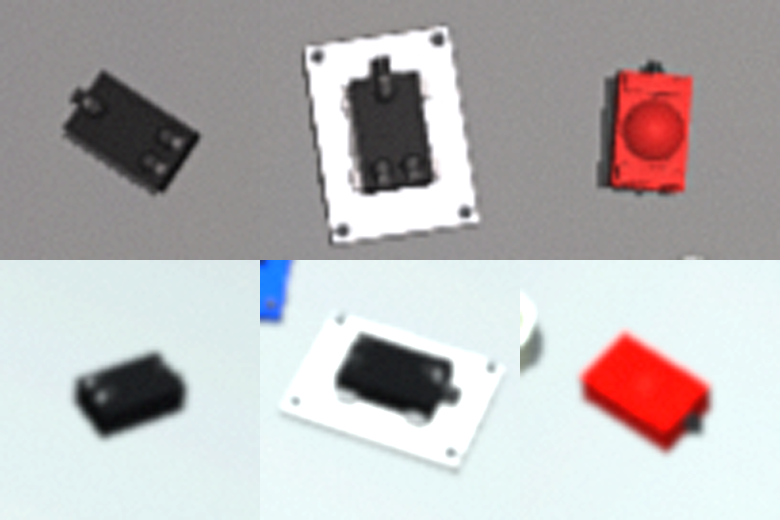

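The crop confirms the choice. The driver has three studs, with its single stud and gland at the upper-left (~(180,199) px). The grey jig's base has its gland pointing up, and so does the domed cover. Next I fit the poses by silhouette in both cameras.

```bash
cat >> h.py <<'E'
from scipy.optimize import minimize
def box(cx,cy,z0,z1,lx,ly): return np.array([[cx+sx*lx/2,cy+sy*ly/2,z] for sx in(-1,1) for sy in(-1,1) for z in(z0,z1)])
def cyl(cx,cy,z0,z1,r): a=np.arange(12)*np.pi/6; return np.array([[cx+r*np.cos(t),cy+r*np.sin(t),z] for t in a for z in(z0,z1)])
GL=box(.047,0,.010,.020,.010,.010)
STUDS=[cyl(x,y,.03,.043,.007) for x,y in((-.028,.011),(-.028,-.011),(.028,0))]
DRV=[box(0,0,0,.03,.084,.052),GL]+STUDS
COV=[box(0,0,0,.03,.084,.052),cyl(0,0,.03,.035,.022),cyl(0,0,.03,.041,.012)]
JIG=[box(0,0,0,.012,.15,.11)]
def render(c,parts,p,z=0,S=4):
    R=np.array([[np.cos(p[2]),-np.sin(p[2]),0],[np.sin(p[2]),np.cos(p[2]),0],[0,0,1]])
    m=np.zeros((420*S,560*S),np.uint8)
    for q in parts:
        uv=proj(c,q@R.T+[p[0],p[1],z])
        cv2.fillConvexPoly(m,cv2.convexHull(np.round(((uv+.5)*S-.5)*16).astype(np.int32)),1,shift=4)
    return cv2.resize(m.astype(np.float32),(560,420),interpolation=cv2.INTER_AREA)
def fit(masks,parts,p0,z=0):
    f=lambda p:sum(np.abs(render(c,parts,p,z)-m).sum()/m.sum() for c,m in masks.items())
    best=min((minimize(f,[p0[0],p0[1],p0[2]+d],method="Nelder-Mead",options=dict(initial_simplex=np.array([p0[0],p0[1],p0[2]+d])+np.array([[0,0,0],[.012,0,0],[0,.012,0],[0,0,.2]]),xatol=1e-4,fatol=1e-4,maxiter=150)) for d in(-.15,.15)),key=lambda r:r.fun)
    return best.x,best.fun
def mask(im,kind,px,w=40):
    x=im.astype(int);
    m={"dark":x.max(2)<60,"red":(x[...,0]>60)&(x[...,0]>2*x[...,1]),"white":x.min(2)>135}[kind].astype(np.uint8)
    s=np.zeros_like(m);c,r=int(px[0]),int(px[1]);s[max(0,r-w):r+w,max(0,c-w):c+w]=1;m*=s
    n,l,st,_=cv2.connectedComponentsWithStats(m);k=1+np.argmax(st[1:,4]);m=(l==k).astype(np.uint8)
    if kind=="white":
        ct=cv2.findContours(m,cv2.RETR_EXTERNAL,cv2.CHAIN_APPROX_NONE)[0];cv2.drawContours(m,ct,-1,1,-1)
    return m.astype(np.float32)
E
cat > f.py <<'E'
from h import *
I={c:vision.capture(c) for c in("top","scene")}
for n,kind,parts,p0,px in(("driver","dark",DRV,(.518,.258,.6),dict(top=(193,207),scene=(326,165))),("jig","white",JIG,(.56,-.03,0.1),dict(top=(297,191),scene=(293,230))),("cover","red",COV,(.458,-.252,0),dict(top=(377,227),scene=(226,265)))):
    M={c:mask(I[c],kind,px[c]) for c in I}
    print(n,{c:int(M[c].sum()) for c in M},*[ (c,np.round(r[0],4).tolist(),round(r[1],3)) for c,r in [(c,fit({c:M[c]},parts,p0)) for c in M]+[("both",fit(M,parts,p0))]])
E
python3 f.py
```

```text
Traceback (most recent call last):
  File "f.py", line 5, in <module>
    print(n,{c:int(M[c].sum()) for c in M},*[ (c,np.round(r[0],4).tolist(),round(r[1],3)) for c,r in [(c,fit({c:M[c]},parts,p0)) for c in M]+[("both",fit(M,parts,p0))]])
                                                                                                                                                      ~~~^^^^^^^^^^^^
  File "h.py", line 29, in fit
    best=min((minimize(f,[p0[0],p0[1],p0[2]+d],method="Nelder-Mead",options=dict(initial_simplex=np.array([p0[0],p0[1],p0[2]+d])+np.array([[0,0,0],[.012,0,0],[0,.012,0],[0,0,.2]]),xatol=1e-4,fatol=1e-4,maxiter=150)) for d in(-.15,.15)),key=lambda r:r.fun)
  File "h.py", line 29, in <genexpr>
    best=min((minimize(f,[p0[0],p0[1],p0[2]+d],method="Nelder-Mead",options=dict(initial_simplex=np.array([p0[0],p0[1],p0[2]+d])+np.array([[0,0,0],[.012,0,0],[0,.012,0],[0,0,.2]]),xatol=1e-4,fatol=1e-4,maxiter=150)) for d in(-.15,.15)),key=lambda r:r.fun)
              ~~~~~~~~^^^^^^^^^^^^^^^^^^^^^^^^^^^^^^^^^^^^^^^^^^^^^^^^^^^^^^^^^^^^^^^^^^^^^^^^^^^^^^^^^^^^^^^^^^^^
[... 221 characters left out ...]
ms())
               ~~~^^^^^^^^^^^^^^^^^^^^^^^^^^^^^^^^^^^^^^^^^^^^^^^^^^^^^^^^^^^^^^^^^^^^^^
  File "h.py", line 28, in <genexpr>
    f=lambda p:sum(np.abs(render(c,parts,p,z)-m).sum()/m.sum() for c,m in masks.items())
                          ~~~~~~^^^^^^^^^^^^^
  File "h.py", line 24, in render
    uv=proj(c,q@R.T+[p[0],p[1],z])
  File "h.py", line 9, in proj
    K,R,t=cam(n);q=(np.atleast_2d(P)@R.T+t)@K.T;return q[:,:2]/q[:,2:]
          ~~~^^^
  File "h.py", line 4, in cam
    m=vision.camera_model(n);K=np.array(m["camera_matrix"],float);R=cv2.Rodrigues(np.array(m["rvec"],float))[0];t=np.array(m["tvec"],float).ravel();return K,R,t
ValueError: time passes only in moves, steps and waits
```

```bash
sed -i 's/^def cam(n)/import functools\n@functools.lru_cache\ndef cam(n)/' h.py; python3 f.py; python3 -c "
from h import *
print(monitor.read_state()['time'])"
```

```text
driver {'top': 627, 'scene': 377} ('top', [0.5153, 0.2669, 0.973], np.float64(0.091)) ('scene', [0.5163, 0.2696, 1.0824], np.float64(0.202)) ('both', [0.5156, 0.2674, 0.9776], np.float64(0.308))
jig {'top': 1878, 'scene': 6057} ('top', [0.5612, -0.0277, 0.147], np.float64(0.088)) ('scene', [0.605, -0.0817, 0.2762], np.float64(0.732)) ('both', [0.5625, -0.0275, 0.1492], np.float64(0.839))
cover {'top': 581, 'scene': 563} ('top', [0.4588, -0.2533, -0.0912], np.float64(0.086)) ('scene', [0.4569, -0.2494, -0.1169], np.float64(0.125)) ('both', [0.4589, -0.2517, -0.0956], np.float64(0.246))
0.9
```

```bash
cat > plan.py <<'E'
import sys; from h import *
from scipy.spatial.transform import Rotation as Ro
# usage: plan.py x y z psi n   -> remaining shift in current tool axes (cm), turn; and n rows (equal world steps)
def st(pr=True):
    s=monitor.read_state();R=Ro.from_quat(s["tool_rot"]).as_matrix();psi=np.arctan2(R[1,0],R[0,0])
    if pr: print("t",round(s["time"],2),"tcp",np.round(s["tool_pos"],4),"psi",round(psi,3),"tilt",np.round(R[:2,2],4),"j",np.round(s["joint_positions"],2),"F",np.round(s["force"],1),"w",round(s["grip_width"],4),round(s["grip_force"],1))
    return np.array(s["tool_pos"]),R,psi
if __name__=="__main__":
    p,R,psi=st();x,y,z,ps,n=map(float,sys.argv[1:6]);n=int(n)
    off=lambda a:(a+np.pi)%(2*np.pi)-np.pi
    d=np.array([x,y,z])-p;dp=off(ps-psi)
    print("world d",np.round(d,4),"dpsi",round(dp,3))
    for i in range(n):
        Ri=Ro.from_euler("z",dp*i/n).as_matrix()@R
        print(np.round(100*Ri.T@d/n,2),"turn z",round(-dp/n,3))
E
python3 plan.py .5153 .2669 .12 4.115 9
```

```text
t 0.9 tcp [0.1455 0.5045 0.2313] psi 2.861 tilt [0.     0.0001] j [ 1.29  0.26 -0.14  1.17  0.    1.57] F [ 0.5  0.2 -0.7] w 0.0855 0.0
world d [ 0.3698 -0.2376 -0.1113] dpsi 1.254
[-4.68 -1.4   1.24] turn z -0.139
[-4.44 -2.03  1.24] turn z -0.139
[-4.11 -2.63  1.24] turn z -0.139
[-3.71 -3.18  1.24] turn z -0.139
[-3.23 -3.66  1.24] turn z -0.139
[-2.69 -4.07  1.24] turn z -0.139
[-2.1  -4.41  1.24] turn z -0.139
[-1.47 -4.66  1.24] turn z -0.139
[-0.81 -4.82  1.24] turn z -0.139
```

Request:
carry_out --moves "0 -4.7 -1.4 1.2 0 0 -0.14; 0 -4.4 -2 1.2 0 0 -0.14; 0 -4.1 -2.6 1.2 0 0 -0.14; 0 -3.7 -3.2 1.2 0 0 -0.14; 0 -3.2 -3.7 1.2 0 0 -0.14"

```text
time: 1.52
tool_pos: [0.3519, 0.3718, 0.1711]
tool_rot: [-0.21, 0.978, 0.0, 0.0]
force: [0.5, 0.0, -0.1]
grip_width: 0.0854
grip_force: 0.0
```

```bash
python3 plan.py .5153 .2669 .10 4.115 4
```

```text
t 1.52 tcp [0.3519 0.3718 0.1711] psi -2.718 tilt [0.0004 0.0006] j [ 0.81  0.27 -0.29  1.01  0.    0.39] F [ 0.5  0.  -0.1] w 0.0854 0.0
world d [ 0.1634 -0.1049 -0.0711] dpsi 0.549
[-2.64 -4.07  1.78] turn z -0.137
[-2.06 -4.4   1.78] turn z -0.137
[-1.44 -4.64  1.78] turn z -0.137
[-0.79 -4.79  1.78] turn z -0.137
```

Request:
carry_out --moves "0 -2.6 -4.1 1.8 0 0 -0.137; 0 -2.1 -4.4 1.8 0 0 -0.137; 0 -1.4 -4.6 1.8 0 0 -0.137; 0 -0.8 -4.8 1.8 0 0 -0.137; 0 0 0 0 0 0 0"

```text
time: 2.15
tool_pos: [0.5149, 0.2643, 0.0977]
tool_rot: [-0.463, 0.886, -0.0, -0.001]
force: [-0.3, 0.7, 0.5]
grip_width: 0.0853
grip_force: 0.0
```

```bash
python3 plan.py .5155 .267 .002 4.115 3; python3 - <<'E'
from h import *
a=vision.capture("scene");b=vision.capture("top")
f=lambda im,c,r,w=50:cv2.resize(im[r-w:r+w,c-w:c+w],(390,390),interpolation=cv2.INTER_CUBIC)
save(np.clip(np.hstack([f(a,326,155),f(b,193,207)])*1.5,0,255).astype(np.uint8),"pics/g0.png")
E
```

```text
t 2.15 tcp [0.5149 0.2643 0.0977] psi -2.179 tilt [-0.001  -0.0012] j [ 0.47  0.44 -0.24  0.9  -0.   -0.49] F [-0.3  0.7  0.5] w 0.0853 0.0
world d [ 0.0006  0.0027 -0.0957] dpsi 0.011
[-0.09  0.03  3.19] turn z -0.004
[-0.09  0.03  3.19] turn z -0.004
[-0.09  0.03  3.19] turn z -0.004
```

View pics/g0.png

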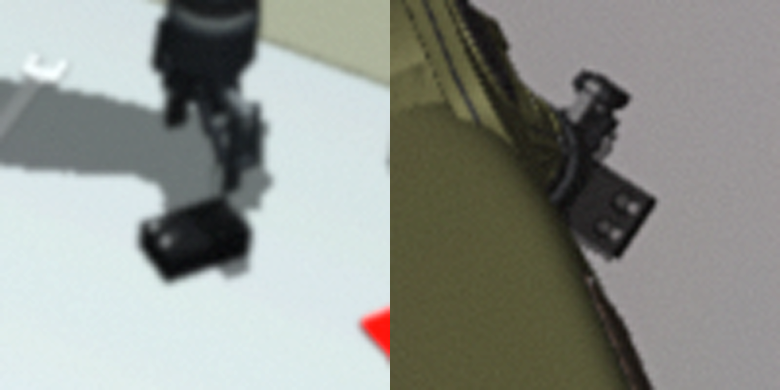

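The gripper stands over the block with its closing line across the long sides (pair of studs at ~(620,220) in the right crop). Descending.

Request:
carry_out --moves "0 -0.1 0 3 0 0 0; 0 -0.1 0 3 0 0 0; 0 -0.1 0 2.5 0 0 0; 0 0 0 1.1 0 0 0; 0 0 0 0 0 0 0"

```text
time: 2.88
tool_pos: [0.5138, 0.2695, 0.0033]
tool_rot: [-0.465, 0.885, 0.0, -0.0]
force: [-0.7, -0.1, 1.2]
grip_width: 0.0855
grip_force: 0.0
```

Request:
carry_out --moves "255 0 0 0 0 0 0; 255 0 0 0 0 0 0; 255 0 0 0 0 0 0; 255 0 0 0 0 0 0; 255 0 0 0 0 0 0"

```text
time: 3.5
tool_pos: [0.5162, 0.2696, 0.005]
tool_rot: [-0.465, 0.885, -0.0, 0.002]
force: [-1.1, -0.7, 6.1]
grip_width: 0.051
grip_force: 64.0
```

Request:
carry_out --moves "255 0 0 -3 0 0 0; 255 0 0 -4 0 0 0; 255 0 0 -4 0 0 0; 255 0 0 0 0 0 0"

```text
time: 4.0
tool_pos: [0.5172, 0.2703, 0.1167]
tool_rot: [-0.465, 0.885, 0.0, 0.004]
force: [0.6, 0.1, -2.7]
grip_width: 0.051
grip_force: 63.7
```

```bash
python3 plan.py .5612 -.0277 .115 3.289 7
```

```text
t 4.0 tcp [0.5172 0.2703 0.1167] psi -2.175 tilt [0.0063 0.0035] j [ 0.48  0.42 -0.21  0.94  0.   -0.49] F [ 0.6  0.1 -2.7] w 0.051 63.7
world d [ 0.044  -0.298  -0.0017] dpsi -0.82
[ 3.15 -2.93  0.01] turn z 0.117
[ 2.78 -3.28  0.02] turn z 0.117
[ 2.38 -3.58  0.02] turn z 0.117
[ 1.95 -3.84  0.02] turn z 0.117
[ 1.48 -4.04  0.03] turn z 0.117
[ 1.   -4.18  0.03] turn z 0.117
[ 0.51 -4.27  0.04] turn z 0.117
```

Request:
carry_out --moves "255 3.1 -2.9 0 0 0 0.117; 255 2.8 -3.3 0 0 0 0.117; 255 2.4 -3.6 0 0 0 0.117; 255 1.9 -3.8 0 0 0 0.117; 255 1.5 -4 0 0 0 0.117"

```text
time: 4.62
tool_pos: [0.5448, 0.0556, 0.1115]
tool_rot: [-0.188, 0.982, 0.0, -0.001]
force: [0.1, 0.6, -1.9]
grip_width: 0.051
grip_force: 63.7
```

Request:
carry_out --moves "255 1 -4.2 0 0 0 0.117; 255 0.5 -4.3 0 0 0 0.118; 255 0 0 0 0 0 0; 255 0 0 0 0 0 0"

```text
time: 5.12
tool_pos: [0.5576, -0.0282, 0.112]
tool_rot: [-0.074, 0.997, 0.0, -0.001]
force: [-0.2, 0.5, -3.2]
grip_width: 0.0508
grip_force: 63.7
```

```bash
python3 plan.py .5612 -.0277 .115 3.289 1; python3 - <<'E'
from h import *
a=vision.capture("scene");b=vision.capture("top")
f=lambda im,c,r,w=50:cv2.resize(im[r-w:r+w,c-w:c+w],(390,390),interpolation=cv2.INTER_CUBIC)
save(np.clip(np.hstack([f(a,293,215),f(b,297,191)])*1.3,0,255).astype(np.uint8),"pics/g1.png")
E
```

```text
t 5.12 tcp [ 0.5576 -0.0282  0.112 ] psi -2.994 tilt [-0.0027  0.0008] j [-0.05  0.39 -0.27  0.91  0.   -0.2 ] F [-0.2  0.5 -3.2] w 0.0508 63.7
world d [0.0036 0.0005 0.003 ] dpsi 0.0
[-0.36 -0.   -0.3 ] turn z -0.0
```

View pics/g1.png

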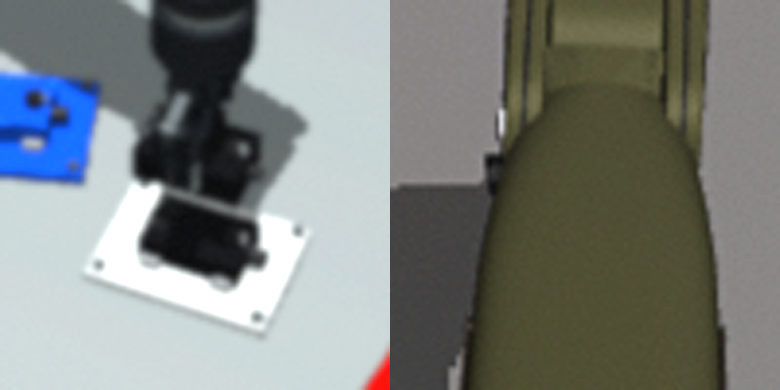

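```bash
python3 - <<'E'
from h import *
a=vision.capture("scene")
print(a[255,340],a[222,270],a[225,262],a[243,300], a[205,320])
x=a.astype(int)
for th in(165,180,195,210):
    m=(x.min(2)>th).astype(np.uint8);s=np.zeros_like(m);s[195:262,245:335]=1;m*=s
    n,l,st,_=cv2.connectedComponentsWithStats(m);k=1+np.argmax(st[1:,4]);m=(l==k).astype(np.uint8)
    ct=cv2.findContours(m,cv2.RETR_EXTERNAL,cv2.CHAIN_APPROX_NONE)[0]
    h=cv2.convexHull(np.vstack(ct));m[:]=0;cv2.fillConvexPoly(m,h,1)
    print(th,m.sum(),fit({"scene":m.astype(np.float32)},JIG,(.561,-.028,.147)))
E
```

```text
[157 164 162] [169 178 177] [158 168 167] [222 227 226] [157 165 165]
165 1436 (array([ 0.55615754, -0.0213853 ,  0.14783418]), np.float64(0.06767931580543518))
180 1335 (array([ 0.55670161, -0.02068169,  0.15293113]), np.float64(0.12088014930486679))
195 1265 (array([ 0.55689767, -0.02001818,  0.15908325]), np.float64(0.1772727221250534))
210 1190 (array([ 0.55495275, -0.01986197,  0.22179402]), np.float64(0.24768906831741333))
```

```bash
python3 - <<'E'
from h import *
I={c:cv2.cvtColor(cv2.resize(cv2.imread(f"pics/{f}.png"),(560,420),interpolation=cv2.INTER_AREA),cv2.COLOR_BGR2RGB) for c,f in(("top","t0"),("scene","s0"))}
BASE=[box(0,0,.012,.036,.084,.052),box(.049,0,.021,.031,.014,.010)]+[s+[0,0,.006] for s in STUDS]
def comp(m,win):
    s=np.zeros_like(m);s[win[1]:win[3],win[0]:win[2]]=1;m=m*s
    n,l,st,_=cv2.connectedComponentsWithStats(m);return (l==1+np.argmax(st[1:,4])).astype(np.uint8)
W={"top":(265,155,330,228),"scene":(255,200,330,255)};D={"top":(170,180,220,230),"scene":(300,145,350,185)}
for c in I:
    x=I[c].astype(int)
    for th in((110,130,150) if c=="top" else (178,190,205)):
        m=comp((x.min(2)>th).astype(np.uint8),W[c]);h=cv2.convexHull(np.vstack(cv2.findContours(m,0,1)[0]));m[:]=0;cv2.fillConvexPoly(m,h,1)
        print(c,th,"jig",m.sum(),*fit({c:m.astype(np.float32)},JIG,(.561,-.028,.147)))
    for th in((45,60) if c=="top" else (60,90,110)):
        d=(x.max(2)<th).astype(np.uint8)
        m=comp(d,W[c]);print(c,th,"base",m.sum(),*fit({c:m.astype(np.float32)},BASE,(.561,-.028,.147)))
        m=comp(d,D[c]);print(c,th,"driver",m.sum(),*fit({c:m.astype(np.float32)},DRV,(.516,.267,.967)))
E
```

```text
top 110 jig 2074 [ 0.56182236 -0.02887205  0.14868201] 0.0304966252297163
top 130 jig 1989 [ 0.5617372  -0.02767045  0.14524166] 0.040032681077718735
top 150 jig 1876 [ 0.56128928 -0.02844601  0.14673293] 0.08925239741802216
top 45 base 483 [ 0.56045274 -0.02697876  0.11793507] 0.2396480292081833
top 45 driver 569 [0.51540887 0.26698446 0.98260773] 0.08842267096042633
top 60 base 564 [ 0.56002093 -0.02719054  0.15228819] 0.08189272880554199
top 60 driver 617 [0.51559589 0.26680991 0.99229387] 0.07333873212337494
scene 178 jig 1300 [ 0.55616142 -0.0195712   0.15547393] 0.14581730961799622
scene 190 jig 1240 [ 0.55608125 -0.01821235  0.15382247] 0.19793346524238586
scene 205 jig 1087 [ 0.55272559 -0.01744634  0.16145706] 0.362637996673584
scene 60 base 391 [ 0.55938542 -0.02289303 -0.05154839] 0.3903452754020691
scene 60 driver 374 [0.51588331 0.2701505  1.14016078] 0.2135695219039917
scene 90 base 440 [ 0.55812334 -0.02432985  0.10104174] 0.23480114340782166
scene 90 driver 426 [0.51556474 0.26906029 1.02846002] 0.07922535389661789
scene 110 base 472 [ 0.56029072 -0.02694264  0.14044849] 0.15744173526763916
scene 110 driver 469 [0.51501831 0.26792964 0.99735225] 0.048374202102422714
```

Request:
carry_out --moves "255 -0.65 0 2 0 0 0; 255 0 0 2.5 0 0 0; 255 0 0 0 0 0 0; 255 0 0 0 0 0 0"

```text
time: 5.78
tool_pos: [0.5656, -0.0268, 0.0689]
tool_rot: [-0.074, 0.997, -0.0, 0.0]
force: [-0.6, 0.2, -2.2]
grip_width: 0.0508
grip_force: 63.6
```

```bash
python3 plan.py .564 -.027 .0485 3.289 1; python3 - <<'E'
from h import *
a=vision.capture("scene")
f=lambda im,c,r,w=30:cv2.resize(im[r-w:r+w,c-w:c+w],(500,500),interpolation=cv2.INTER_CUBIC)
save(np.clip(f(a,293,222)*2.0,0,255).astype(np.uint8),"pics/g2.png")
E
```

```text
t 5.78 tcp [ 0.5656 -0.0268  0.0689] psi -2.993 tilt [0.0005 0.    ] j [-0.05  0.44 -0.31  0.82  0.   -0.2 ] F [-0.6  0.2 -2.2] w 0.0508 63.6
world d [-0.0016 -0.0002 -0.0204] dpsi -0.001
[0.16 0.01 2.04] turn z 0.001
```

View pics/g2.png

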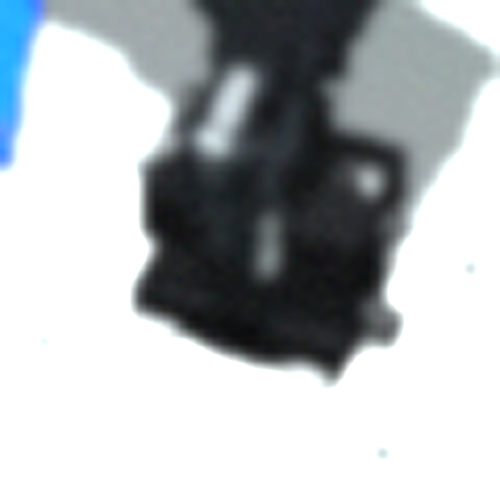

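The driver is over the base, gland to the gland end (~(385,320) in the crop). Lowering onto the studs.

Request:
carry_out --moves "255 0.15 0 0.6 0 0 0; 255 0 0 0.6 0 0 0; 255 0 0 0.4 0 0 0; 255 0 0 0 0 0 0; 255 0 0 0 0 0 0"

```text
time: 6.45
tool_pos: [0.5639, -0.0277, 0.0523]
tool_rot: [-0.073, 0.997, 0.0, 0.0]
force: [-0.2, -0.2, -2.1]
grip_width: 0.051
grip_force: 63.6
```

Request:
carry_out --moves "255 0 0 0.2 0 0 0; 255 0 0 0.2 0 0 0; 255 0 0 0 0 0 0; 255 0 0 0 0 0 0"

```text
time: 6.95
tool_pos: [0.5626, -0.0277, 0.0479]
tool_rot: [-0.074, 0.997, -0.0, -0.001]
force: [-3.8, -0.2, -0.9]
grip_width: 0.0509
grip_force: 64.1
```

Request:
carry_out --moves "255 0.15 0 0.1 0 0 0; 255 0 0 0.2 0 0 0; 255 0 0 0 0 0 0; 255 0 0 0 0 0 0"

```text
time: 7.45
tool_pos: [0.5629, -0.0277, 0.0461]
tool_rot: [-0.074, 0.997, 0.0, 0.001]
force: [-3.8, -0.5, 5.3]
grip_width: 0.0507
grip_force: 64.8
```

Request:
carry_out --moves "255 0.15 0 0 0 0 0; 255 0 0 0.2 0 0 0; 255 0 0 0.2 0 0 0; 255 0 0 0 0 0 0"

```text
time: 7.95
tool_pos: [0.5617, -0.0278, 0.0411]
tool_rot: [-0.074, 0.997, 0.0, 0.001]
force: [0.7, 1.3, -1.0]
grip_width: 0.0506
grip_force: 67.1
```

Request:
carry_out --moves "255 0 0 0.2 0 0 0; 255 0 0 0.2 0 0 0; 255 0 0 0 0 0 0; 255 0 0 0 0 0 0"

```text
time: 8.45
tool_pos: [0.5618, -0.0278, 0.0409]
tool_rot: [-0.074, 0.997, -0.0, 0.002]
force: [-8.2, 2.7, 25.7]
grip_width: 0.0507
grip_force: 70.1
```

Request:
carry_out --moves "255 0 0 -0.4 0 0 0; 0 0 0 0 0 0 0; 0 0 0 0 0 0 0; 0 0 0 0 0 0 0; 0 0 0 -3 0 0 0"

```text
time: 9.07
tool_pos: [0.5585, -0.0281, 0.0693]
tool_rot: [-0.073, 0.997, 0.0, -0.003]
force: [0.1, -0.2, -0.1]
grip_width: 0.0854
grip_force: 0.0
```

Request:
carry_out --moves "0 0 0 -4 0 0 0; 0 0 0 -4 0 0 0; 0 0 0 0 0 0 0"

```text
time: 9.45
tool_pos: [0.5637, -0.0283, 0.1548]
tool_rot: [-0.073, 0.997, -0.001, 0.004]
force: [0.3, 0.2, -0.1]
grip_width: 0.0853
grip_force: 0.0
```

```bash
python3 plan.py .4589 -.252 .12 3.05 6
```

```text
t 9.45 tcp [ 0.5637 -0.0283  0.1548] psi -2.994 tilt [ 0.0074 -0.0005] j [-0.05  0.36 -0.19  1.01 -0.   -0.2 ] F [ 0.3  0.2 -0.1] w 0.0853 0.0
world d [-0.1048 -0.2237 -0.0348] dpsi -0.239
[ 2.28 -3.43  0.57] turn z 0.04
[ 2.14 -3.52  0.57] turn z 0.04
[ 2.   -3.6   0.57] turn z 0.04
[ 1.85 -3.68  0.57] turn z 0.04
[ 1.71 -3.75  0.57] turn z 0.04
[ 1.56 -3.81  0.57] turn z 0.04
```

Request:
carry_out --moves "0 2.3 -3.4 0.5 0 0 0.04; 0 2.1 -3.5 0.5 0 0 0.04; 0 2 -3.6 0.5 0 0 0.04; 0 1.9 -3.7 0.5 0 0 0.04; 0 1.7 -3.8 0.5 0 0 0.04"

```text
time: 10.07
tool_pos: [0.4715, -0.2155, 0.1249]
tool_rot: [0.027, 1.0, 0.0, -0.001]
force: [1.3, -0.5, -0.5]
grip_width: 0.0856
grip_force: 0.0
```

```bash
python3 - <<'E'
from h import *
I={c:cv2.cvtColor(cv2.resize(cv2.imread(f"pics/{f}.png"),(560,420),interpolation=cv2.INTER_AREA),cv2.COLOR_BGR2RGB) for c,f in(("top","t0"),("scene","s0"))}
W={"top":(355,200,400,255),"scene":(200,240,250,290)}
for c in I:
    x=I[c].astype(int)
    for k in(1.3,1.6,2):
        m=((x[...,0]>k*x[...,1])&(x[...,0]>50)).astype(np.uint8);s=np.zeros_like(m);w=W[c];s[w[1]:w[3],w[0]:w[2]]=1;m*=s
        n,l,st,_=cv2.connectedComponentsWithStats(m);m=(l==1+np.argmax(st[1:,4])).astype(np.float32)
        print(c,k,m.sum(),*fit({c:m},COV,(.4588,-.2525,-.09)))
# driver seated check, top view
b=vision.capture("top");a=vision.capture("scene")
ST=[box(0,0,.012,.066,.084,.052),box(.049,0,.021,.031,.014,.010),GL+[0,0,.036]]+[s+[0,0,.036] for s in STUDS]
for c,im,w,th in(("top",b,(265,155,330,228),60),("scene",a,(255,195,330,255),110)):
    m=(im.max(2)<th).astype(np.uint8);s=np.zeros_like(m);s[w[1]:w[3],w[0]:w[2]]=1;m*=s
    n,l,st,_=cv2.connectedComponentsWithStats(m);m=(l==1+np.argmax(st[1:,4])).astype(np.float32)
    print("stack",c,m.sum(),*fit({c:m},ST,(.5605,-.0275,.147)))
E
python3 plan.py .4588 -.2525 .10 3.05 2
```

```text
top 1.3 632.0 [ 0.45913318 -0.25401423 -0.07932047] 0.053401898592710495
top 1.6 604.0 [ 0.45957523 -0.25327113 -0.08888438] 0.05660182237625122
top 2 590.0 [ 0.4589362  -0.25306239 -0.0931868 ] 0.06949152797460556
scene 1.3 633.0 [ 0.45680572 -0.24914054 -0.09100076] 0.04759083688259125
scene 1.6 600.0 [ 0.45635128 -0.24973177 -0.10270524] 0.06843750178813934
scene 2 563.0 [ 0.45548395 -0.24922723 -0.15414893] 0.12777531147003174
stack top 594.0 [ 0.56022993 -0.0275768   0.1575605 ] 0.10300926119089127
stack scene 682.0 [ 0.55942721 -0.02522863  0.11226291] 0.11363636702299118
t 10.18 tcp [ 0.4701 -0.2171  0.1245] psi 3.084 tilt [-0.0036 -0.    ] j [-0.43  0.32 -0.35  0.91 -0.   -0.37] F [ 0.1  0.3 -0.5] w 0.0855 0.0
world d [-0.0113 -0.0354 -0.0245] dpsi -0.034
[ 0.46 -1.8   1.23] turn z 0.017
[ 0.43 -1.81  1.23] turn z 0.017
```

Request:
carry_out --moves "0 0.5 -1.8 1.2 0 0 0.017; 0 0.4 -1.8 1.2 0 0 0.017; 0 0 0 2 0 0 0; 0 0 0 0 0 0 0"

```text
time: 10.68
tool_pos: [0.46, -0.2495, 0.0801]
tool_rot: [0.044, 0.999, 0.001, -0.002]
force: [-0.4, 1.0, 0.6]
grip_width: 0.0854
grip_force: 0.0
```

```bash
python3 plan.py .4583 -.2522 .004 3.05 3
```

```text
t 10.68 tcp [ 0.46   -0.2495  0.0801] psi 3.054 tilt [-0.0042  0.0022] j [-0.5   0.37 -0.4   0.81 -0.   -0.41] F [-0.4  1.   0.6] w 0.0854 0.0
world d [-0.0017 -0.0027 -0.0761] dpsi -0.004
[ 0.04 -0.1   2.54] turn z 0.001
[ 0.04 -0.1   2.54] turn z 0.001
[ 0.04 -0.1   2.54] turn z 0.001
```

Request:
carry_out --moves "0 0.1 -0.1 2.5 0 0 0; 0 0.1 -0.1 2.5 0 0 0; 0 0 0 2 0 0 0; 0 0 0 0.5 0 0 0; 0 0 0 0 0 0 0"

```text
time: 11.3
tool_pos: [0.4599, -0.2519, 0.0076]
tool_rot: [0.043, 0.999, -0.0, 0.0]
force: [0.4, -0.4, 0.4]
grip_width: 0.0854
grip_force: 0.0
```

Request:
carry_out --moves "255 0 0 0 0 0 0; 255 0 0 0 0 0 0; 255 0 0 0 0 0 0; 255 0 0 0 0 0 0; 255 0 0 0 0 0 0"

```text
time: 11.92
tool_pos: [0.4605, -0.2523, 0.0085]
tool_rot: [0.043, 0.999, -0.0, 0.001]
force: [-1.0, 0.5, 7.4]
grip_width: 0.0508
grip_force: 63.8
```

Request:
carry_out --moves "255 0 0 -3 0 0 0; 255 0 0 -4.5 0 0 0; 255 0 0 -5 0 0 0; 255 0 0 0 0 0 0"

```text
time: 12.42
tool_pos: [0.4625, -0.2535, 0.1365]
tool_rot: [0.043, 0.999, -0.002, 0.004]
force: [0.6, -0.8, -1.3]
grip_width: 0.0507
grip_force: 63.2
```

```bash
python3 plan.py .5615 -.0278 .13 3.289 6
```

```text
t 12.43 tcp [ 0.4625 -0.2535  0.1365] psi 3.055 tilt [ 0.0077 -0.0043] j [-0.5   0.32 -0.32  0.93 -0.   -0.41] F [ 0.6 -0.8 -1.3] w 0.0507 63.2
world d [ 0.099   0.2257 -0.0065] dpsi 0.234
[-1.32  3.89  0.1 ] turn z -0.039
[-1.47  3.84  0.11] turn z -0.039
[-1.62  3.78  0.11] turn z -0.039
[-1.76  3.71  0.11] turn z -0.039
[-1.91  3.64  0.11] turn z -0.039
[-2.05  3.56  0.11] turn z -0.039
```

Request:
carry_out --moves "255 -1.3 3.9 0 0 0 -0.039; 255 -1.5 3.8 0 0 0 -0.039; 255 -1.6 3.8 0 0 0 -0.039; 255 -1.8 3.7 0 0 0 -0.039; 255 -1.9 3.6 0 0 0 -0.039"

```text
time: 13.05
tool_pos: [0.5418, -0.0629, 0.1309]
tool_rot: [-0.055, 0.999, 0.0, -0.001]
force: [0.1, -1.0, -1.9]
grip_width: 0.0504
grip_force: 63.1
```

Request:
carry_out --moves "255 -2 3.6 0 0 0 -0.039; 255 0 0 1.5 0 0 0; 255 0 0 0 0 0 0; 255 0 0 0 0 0 0"

```text
time: 13.55
tool_pos: [0.5572, -0.0273, 0.1166]
tool_rot: [-0.073, 0.997, -0.0, -0.001]
force: [0.4, -0.0, -1.6]
grip_width: 0.0508
grip_force: 63.1
```

```bash
python3 plan.py .5615 -.0278 .092 3.289 1;python3 - <<'E'
from h import *
a=vision.capture("scene")
f=lambda im,c,r,w=35:cv2.resize(im[r-w:r+w,c-w:c+w],(500,500),interpolation=cv2.INTER_CUBIC)
save(np.clip(f(a,293,220)*1.8,0,255).astype(np.uint8),"pics/g3.png")
E
```

```text
t 13.55 tcp [ 0.5572 -0.0273  0.1166] psi -2.996 tilt [-0.002  -0.0002] j [-0.05  0.39 -0.26  0.92 -0.   -0.19] F [ 0.4 -0.  -1.6] w 0.0508 63.1
world d [ 0.0043 -0.0005 -0.0246] dpsi 0.002
[-0.42 -0.11  2.46] turn z -0.002
```

View pics/g3.png

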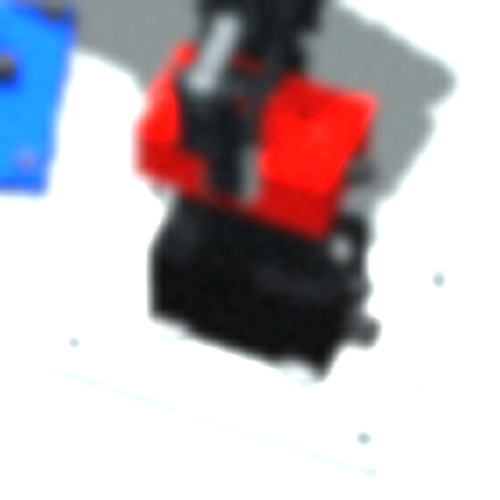

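The driver is flush on the base with its gland over the base gland (~(370,300)). The cover is above it, gland to the same end. Correcting x and lowering.

Request:
carry_out --moves "255 -0.4 -0.1 1 0 0 0; 255 0 0 1 0 0 0; 255 0 0 0.5 0 0 0; 255 0 0 0 0 0 0; 255 0 0 0 0 0 0"

```text
time: 14.22
tool_pos: [0.5626, -0.0267, 0.0924]
tool_rot: [-0.074, 0.997, -0.0, 0.0]
force: [0.1, -0.0, -1.0]
grip_width: 0.0508
grip_force: 63.2
```

Request:
carry_out --moves "255 0.1 -0.1 0.4 0 0 0; 255 0 0 0.3 0 0 0; 255 0 0 0.2 0 0 0; 255 0 0 0 0 0 0; 255 0 0 0 0 0 0"

```text
time: 14.85
tool_pos: [0.5617, -0.0278, 0.0833]
tool_rot: [-0.074, 0.997, 0.0, 0.0]
force: [0.2, -0.4, -2.1]
grip_width: 0.0506
grip_force: 63.2
```

Request:
carry_out --moves "255 0 0 0.2 0 0 0; 255 0 0 0.2 0 0 0; 255 0 0 0.2 0 0 0; 255 0 0 0 0 0 0; 255 0 0 0 0 0 0"

```text
time: 15.48
tool_pos: [0.5623, -0.0281, 0.0787]
tool_rot: [-0.073, 0.997, -0.0, 0.001]
force: [-1.1, -0.1, 7.2]
grip_width: 0.0507
grip_force: 64.4
```

Request:
carry_out --moves "255 0 0 0.2 0 0 0; 255 0 0 0.2 0 0 0; 255 0 0 0.2 0 0 0; 255 0 0 0 0 0 0; 255 0 0 0 0 0 0"

```text
time: 16.1
tool_pos: [0.5619, -0.0279, 0.0744]
tool_rot: [-0.074, 0.997, -0.0, 0.001]
force: [-6.8, 1.1, 21.5]
grip_width: 0.0507
grip_force: 66.8
```

Request:
carry_out --moves "255 0 0 0.15 0 0 0; 255 0 0 0 0 0 0; 255 0 0 0 0 0 0"

```text
time: 16.48
tool_pos: [0.5619, -0.0279, 0.0744]
tool_rot: [-0.074, 0.997, -0.0, 0.001]
force: [-10.1, -0.1, 31.3]
grip_width: 0.0509
grip_force: 68.0
```

Request:
carry_out --moves "255 0 0 -0.6 0 0 0; 0 0 0 0 0 0 0; 0 0 0 0 0 0 0; 0 0 0 0 0 0 0; 0 0 0 -3 0 0 0"

```text
time: 17.1
tool_pos: [0.5594, -0.0278, 0.1037]
tool_rot: [-0.074, 0.997, 0.0, -0.003]
force: [-0.5, 0.7, 0.2]
grip_width: 0.0857
grip_force: 0.0
```

Request:
carry_out --moves "0 0 0 -5 0 0 0; 0 0 0 -4 0 0 0; 0 3 5 0 0 0 0; 0 3 5 0 0 0 0; 0 3 5 0 0 0 0"

```text
time: 17.73
tool_pos: [0.4497, 0.1084, 0.1958]
tool_rot: [-0.073, 0.997, 0.0, 0.0]
force: [0.8, 0.3, 0.8]
grip_width: 0.0854
grip_force: 0.0
```

Request:
carry_out --moves "0 2 5 0 0 0 0; 0 0 5 0 0 0 0; 0 0 0 0 0 0 0; 0 0 0 0 0 0 0"

```text
time: 18.23
tool_pos: [0.4161, 0.203, 0.1956]
tool_rot: [-0.074, 0.997, -0.0, -0.0]
force: [-0.3, 0.0, -0.4]
grip_width: 0.0856
grip_force: 0.0
```

```bash
python3 - <<'E'
from h import *
a=vision.capture("scene");b=vision.capture("top")
f=lambda im,c,r,w=35:cv2.resize(im[r-w:r+w,c-w:c+w],(390,390),interpolation=cv2.INTER_CUBIC)
save(np.clip(np.hstack([f(a,293,222),f(b,297,191)])*1.5,0,255).astype(np.uint8),"pics/g4.png")
C=[q+[0,0,.066] for q in COV]
for c,im,w in(("top",b,(265,150,330,228)),("scene",a,(255,185,330,255))):
    x=im.astype(int);m=((x[...,0]>1.5*x[...,1])&(x[...,0]>50)).astype(np.uint8);s=np.zeros_like(m);s[w[1]:w[3],w[0]:w[2]]=1;m*=s
    print(c,m.sum(),*fit({c:m.astype(np.float32)},C,(.5605,-.0275,.147)))
E
```

```text
top 624 [ 0.56126705 -0.02858515  0.14397324] 0.05008012801408768
scene 594 [ 0.5589745  -0.0269238   0.16906863] 0.05944865196943283
```

View pics/g4.png

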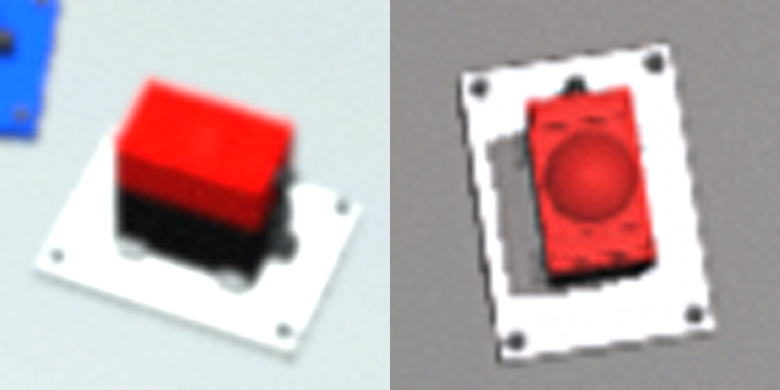

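The cover is flush on the driver, with the stack aligned and all glands at the same end (right in the left crop, top at ~(575,85) in the right crop). Handing in.

```bash
python3 -c "
from station import workorder
print(workorder.sign_off())"
```

```text
the job is handed in; nothing more can be done
None
```

I pressed the driver block and then the cover home, with all three glands at the same end and the arm clear of everything, and handed the job in at about 18 s; no verdict came back.

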